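Clamp a paint sample on the examination stage and bring it under the probe

TASK

Draw the stage's sprung curved clip back until it stays open, set the paint-sample holder on the carriage with its long side against the blue fixed edge, roughly centred along it and with the red paint sample towards the probe, then let go of it and swing the clip forward again so that it springs onto the holder and keeps it flush. Then turn the black knob clockwise to run the carriage across until the red sample is centred under the tip of the probe, and take the hand away. Do not bump the probe, do not tip the holder up, and leave the bottles, the jar and the eraser where they are.

Things in the scene. Friction and masses are not known exactly. Their poses are not given: they have to be found in the camera images.
- seat (a point): On the aluminium carriage plate (115 x 210 x 10 mm, top 34 mm above the bench): the point on its top where the middle of the holder's underside lies when flush and centred (grey patch). z up, y along the fixed edge and the carriage's travel (towards the probe), x from the clip to the fixed edge. It travels with the carriage
- fixed_edge (a point): Middle of the top of the inner face of the blue fixed edge, a bar 10 mm high and 120 mm long (along the seat's y) on the carriage; this face is 22 mm in +x of the seat point
- clip_pivot (a point): Brass pivot of the clip, vertical axis, 53 mm in -x and 60 mm in -y of the seat point
- holder_fin (a point): Loose white paint-sample holder, about 70 g: plate 44 (x) by 96 (y) by 8 mm with an upright blue grip fin in its middle, 10 mm thick (x), 32 mm long (y), its top 52 mm above the underside. This point is the fin's centre, 30 mm above the underside; y runs along the plate to the end with the red sample, z up. Starts on a grey plinth 30 mm high
- sample (a point): Centre of the red paint sample, a 12 mm disc on the holder's top, 30 mm in +y from the fin's centre and 8 mm above the underside
- clip (a joint): Sprung curved steel arm swinging level about the pivot, rad: 0 closed at its stop, about 0.13 resting on a flush holder, 1.0 fully back. Opening turns it anticlockwise from above, its end moving in seat -x, away from the fixed edge. Over-centre spring: below about 0.65 it pulls shut (about 4 N at the red post), above that it pulls open and stays at 1.0
- clip_post (a point): Point for gripping on the red upright post on the clip: 10 mm in diameter, top 15 mm above this point, the arm it stands on 23 mm below; 32 mm above the plate. It moves on an arc 49 mm from the pivot: closed it is 64 mm in -x and 12 mm in -y of the seat point, fully back 99 mm in -x and 43 mm in -y
- knob: Black knob, axis upright, on the -y end of the carriage: a disc 44 mm in diameter with a grip bar 42 mm long (its x axis) and 14 mm thick (its y), top 38 mm above this origin (underside of the knob, on its axis). At the start the bar is parallel to the seat's x. About 0.17 N m turns it
- knob_grip (a point): On the knob's axis, 29 mm above its underside: the height to grip the bar (disc top 21 mm below)
- carriage (a joint): Carriage travel along the seat's +y axis, m, 0 (start, at its stop) to 0.06. The knob drives it: each radian clockwise from above moves the carriage, and the knob with it, 24 mm in +y; it stays where it is left
- probe_tip (a point): Orange tip of the black measuring probe, 10 mm above the top of a seated holder. The probe rises at a slant from the tip towards the seat's +x and +y to a steel post 125 mm high, 88 mm in +x and 50 mm in +y of the tip. The stand is fixed
- probe: The probe with its stand; origin on the bench straight below the tip
- amber_big_center (a point): Bystander: amber bottle with red cap, 56 mm in diameter, 125 mm high; point half-way up
- amber_small_center (a point): Bystander: amber bottle with red cap, 46 mm in diameter, 100 mm high; point half-way up
- jar_center (a point): Bystander: clear jar with green lid, 60 mm in diameter, 85 mm high; point half-way up
- eraser_center (a point): Bystander: cream eraser block 70 by 40 by 28 mm; point at its centre
Mind the look-alikes: they are no part of the job. Leave any purple look-alike of the probe alone.

How it is judged:
By the outcome, as a careful person would: the job done as asked, in the order asked, and still so for the second after the job is handed in, with the robot touching nothing.
It also fails if it takes over 72 s, if anything falls off the work surface, if the arm or the gripper's body presses on something with over 40 N, if the wrist force passes 120 N, or if a joint passes its speed limit or range.

ROBOT

A 6-joint arm with a two-finger parallel gripper is mounted at the origin on the work surface. World frame = base frame: x ahead of the robot, y to its left, z up, the work surface at z = 0. Lengths are in mm, angles in rad, forces in N, time in s.
With the tool pointing down it reaches from about 350 to 875 mm from the base axis. Payload 15.5 kg.
Tool frame: the origin (TCP) lies on the mounting face of the last link; the fingertips stand 173 mm ahead of it and the grasp point (between the pads) lies 155 mm ahead of it; z points along the fingers, y is the line along which they close (so a half turn about z gives the same grasp; the last joint's range is limited). The gripper opens to 85 mm and grips with 20 to 120 N. Pads are 22 mm wide; open, the fingers measure 114 mm over their backs; the gripper's body (76 mm by 85 mm) begins 54 mm behind the grasp point. The pads swing forward as they close: fully open they stand 13 mm farther back than shut.
Start: joints at [-1.276, 0.494, 1.345, -0, 1.302, -0.096], TCP at [237.504, -578.118, 404.677] pointing down, gripper open.
Joint ranges: [-2.91, 2.91], [-0.82, 2.16], [0.22, 2.67], [-1.22, 4.37], [0.12, 2.79], [-3.08, 3.08]. Speed limits (rad/s): [1.89, 1.89, 2.57, 3.01, 3.01, 3.01].

INTERFACE

Orientations are given as a rotation vector (axis times angle).
In Python, from bench import bot gives the robot as it stands.
- The arm moves only by the tool send_rows, never from a script. Its argument "deltas" is a list of rows, each a list of 4 numbers: the shift along the tool's x, y, z in units of 40 mm (1.0 is 40 mm), then the turn about the tool's z in units of 6 degrees (1.0 is 6 degrees). In form: [[dx, dy, dz, yaw], ...]. A call has 1 to 5 rows; each row shifts and turns the commanded pose from where the row before left it, along the tool's axes as they then stand; what a row does not reach is not made up. A row lasts 1/12 s, in which the tool goes at most 41.7 mm and 7.16 degrees, less where a joint would pass 70% of its speed; a pose out of reach is approached as far as the arm can. A call is refused whole if a number of a shift passes 1 or a number of a turn 1, either way. A call with a gripper value outside its range is refused whole. "grip" is the finger opening in mm, from 0 to 85.4, set as the call begins (left out, the last holds). The fingers move at their own pace and stop on an object; "force" is the grip in N (left out, the last holds). Time passes only in rows, so rows that do not move let the fingers close. It gives the time, the measured TCP pose, the force, the opening and the grip force at its end, in the units of the state.
- bot.state(): the state, without advancing time (a new reading comes with each control period).
- bot.read_camera(name): name is "scene" or "top" or "wrist"; returns a dict with "pixels" (480x640x3 uint8, red, green, blue), "z_map" (480x640 float32, mm along the optical axis (not along the pixel's ray), 0 where there is no reading), "fx", "fy", "cx", "cy" (pixels), "R" (3x3) and "t" (3): a world point X has camera coordinates R X + t. Camera axes: x right, y down, z forward; pixel columns grow to the right and rows downward; lengths in mm; the calibration is good to about 2 mm. A picture is of the moment at which its call begins.
- bot.finish_job(): hands the job in; it is judged then, once.
The state is a dict: "clock": time; "q": joint angles; "joint_vel": joint speeds; "effort": joint torques, N m; "ee_pos": TCP position; "tcp_rot": TCP orientation; "contact_force": force on the tool from outside, world axes, zero at the start; "moment": the same for the moment, N m; "opening": finger opening in mm; "grasp_force": force on a finger pad.
Only numpy, scipy, OpenCV 4.12 (cv2) and the standard library are available. Lean on these libraries where they do the work, as an engineer would, in place of code of your own. Each camera call takes 0.05 s, during which the arm holds its last target. There are 200 camera calls.

## Working session

There is one attempt and no reset: what is moved stays moved. The work goes in short steps, Python scripts to look and compute and a tool call to move; the robot and the scene stay as the last step left them, time stands still between calls to the robot, and variables do not carry over. Pictures are saved under pics/ and viewed, at most 10 in all, crops included, and the job is handed in when it is done.

Besides the shell and the picture viewer there is one more tool, called after "Emit:" as name(argument=value, ...) on one line, values as JSON. send_rows: Moves the arm, as the interface text tells. Its arguments: {"type":"object","properties":{"deltas":{"type":"array"},"grip":{"type":"number"},"force":{"type":"number"}},"required":["deltas"]}

```bash
ls; mkdir -p pics; python3 - <<'E'
from bench import bot
import cv2,numpy as np,pickle
s=bot.state();print(s)
for n in ("scene","top"):
    c=bot.read_camera(n);pickle.dump(c,open(f"pics/{n}.pkl","wb"))
    cv2.imwrite(f"pics/{n}0.png",c["pixels"][:,:,::-1]);print(n,c["fx"],c["R"],c["t"])
E
```

```text
pics
{'clock': 0.0, 'q': array([-1.27655130e+00,  4.94189765e-01,  1.34614636e+00, -1.11855335e-05,
        1.30250788e+00, -9.55251889e-02]), 'joint_vel': array([-0.00208194,  0.00147396,  0.00200771, -0.00038818,  0.00159388,
       -0.00042246]), 'effort': array([ 6.73108822e-03, -8.82146287e+01, -3.83867633e+01,  1.24706035e-04,
        1.00115643e-02,  1.14032628e-05]), 'ee_pos': array([ 237.42647816, -577.97896316,  404.0908699 ]), 'tcp_rot': array([-3.08090059e+00, -6.08145062e-01,  2.11754977e-04]), 'contact_force': array([-0.25548338,  0.47304926, -0.516241  ]), 'moment': array([ 0.00929012,  0.00018069, -0.00745443]), 'grasp_force': 0.0, 'opening': 85.35851542491504}
scene 551.1314272500355 [[ 4.69470648e-01  8.82947826e-01 -6.68846125e-04]
 [ 5.81898007e-01 -3.09969529e-01 -7.51873394e-01]
 [-6.64072301e-01  3.52593289e-01 -6.59307176e-01]] [-252.74742619 -261.35870487 1467.20078525]
top 501.17340721212673 [[-4.35427865e-03 -9.99990474e-01 -3.02356827e-04]
 [-9.97348937e-01  4.36473887e-03 -7.26363990e-02]
 [ 7.26370268e-02 -1.47238613e-05 -9.97358442e-01]] [ -5.6034903  558.61035607 942.31369305]
```

View pics/top0.png

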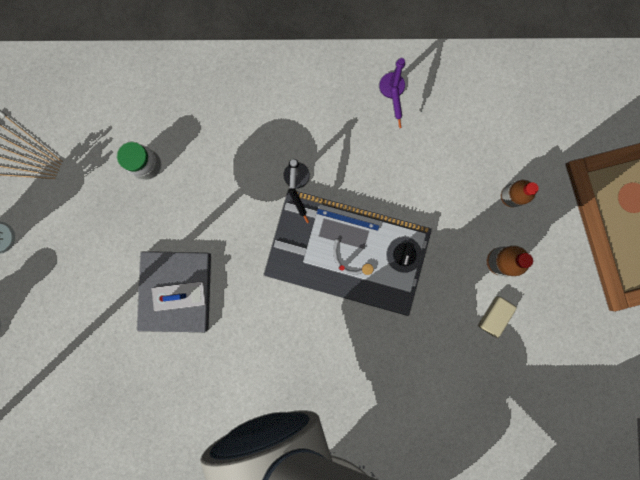

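View pics/scene0.png

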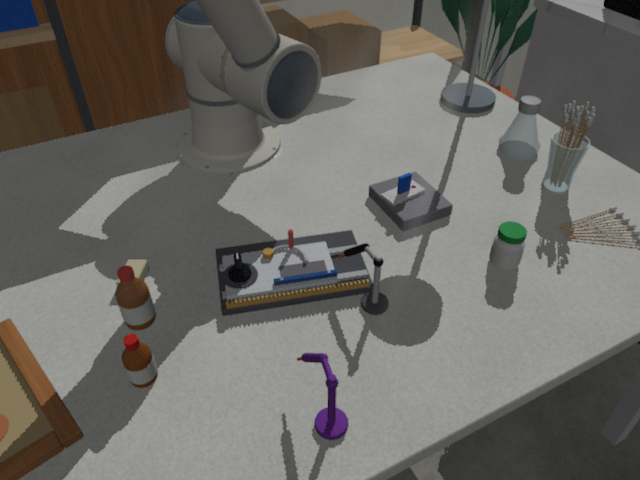

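Top view: the stage has its blue edge at (348,220), knob at (404,253), brass pivot at (368,269) and red post at (342,268). The black probe's tip is at (306,220), and the holder sits on its plinth at (175,298). There are two probe candidates: the black one at (298,200) and the purple one at (395,90). The black one, on the stage, is the one meant. I'll confirm that in an enlarged crop.

```bash
cat > h.py <<'E'
import cv2,numpy as np,pickle
from scipy.spatial.transform import Rotation as Ro
def world(c,u,v,z=None):
    """pixel -> world; with z: intersect ray with that height, else use z_map"""
    d=np.array([(u-c["cx"])/c["fx"],(v-c["cy"])/c["fy"],1.]);R=np.array(c["R"]);t=np.array(c["t"])
    o=-R.T@t;r=R.T@d
    k=c["z_map"][int(round(v)),int(round(u))] if z is None else (z-o[2])/r[2]
    return o+k*r
def pix(c,X):
    p=np.array(c["R"])@np.array(X)+c["t"];return c["fx"]*p[0]/p[2]+c["cx"],c["fy"]*p[1]/p[2]+c["cy"]
def cloud(c):
    v,u=np.mgrid[:480,:640];k=c["z_map"]
    P=np.stack([(u-c["cx"])/c["fx"]*k,(v-c["cy"])/c["fy"]*k,k],-1)-np.array(c["t"])
    return P@np.array(c["R"])
def hsv(c): return cv2.cvtColor(c["pixels"],cv2.COLOR_RGB2HSV)
E
python3 - <<'E'
from h import *
c=pickle.load(open("pics/top.pkl","rb"));p=c["pixels"][:,:,::-1]
a=cv2.resize(p[180:320,255:440],None,fx=4,fy=4,interpolation=2)[:560]
b=cv2.resize(p[245:340,130:215],None,fx=4,fy=4,interpolation=2)
o=np.zeros((560,800,3),np.uint8);o[:,:500]=cv2.resize(a,(500,378))[0:1]*0 if 0 else 0
a=cv2.resize(p[180:320,260:440],(540,420),interpolation=2);b=cv2.resize(b,(255,285))
o[:420,:540]=a;o[:285,545:800]=b;cv2.imwrite("pics/crop1.png",o[:420])
P=cloud(c);h=hsv(c)
def blob(name,m,zr,box):
    u0,v0,u1,v1=box;k=np.zeros(m.shape,bool);k[v0:v1,u0:u1]=1
    m=m&k&(P[...,2]>zr[0])&(P[...,2]<zr[1]);v,u=np.nonzero(m)
    q=P[m];print(name,len(q),np.round([u.mean(),v.mean()],1) if len(q) else '',np.round(np.median(q,0),1) if len(q) else'',np.round(q.min(0)),np.round(q.max(0)))
    return q
H,S,V=h[...,0],h[...,1],h[...,2]
blue=(H>100)&(H<130)&(S>120);red=((H<8)|(H>172))&(S>130)
st=(255,180,440,320)
q=blob("edge",blue,(30,60),st);m=cv2.minAreaRect(q[:,:2].astype(np.float32));print(m)
blob("post",red,(40,95),(330,255,355,280))
blob("tip",((H<20)&(S>130)),(30,90),(295,205,320,230))
blob("pivot",(H>10)&(H<25)&(S>110),(30,90),(355,255,380,285))
q=blob("fin",blue,(60,120),(130,245,215,340));print(cv2.minAreaRect(q[:,:2].astype(np.float32)))
blob("sample",red,(20,100),(130,245,215,340))
w=(V>130)&(S<40)
q=blob("holder",w,(34,45),(145,275,210,325));print(cv2.minAreaRect(q[:,:2].astype(np.float32)))
E
```

```text
edge 266 [349.3 220.2] [578.5 -61.   44.6] [ 494. -185.   39.] [598.  -3.  55.]
((556.1900634765625, -95.38685607910156), (198.4080352783203, 40.24607849121094), 57.400474548339844)
post 20 [341.6 267.4] [488.  -46.5  81.9] [485. -51.  77.] [492. -42.  85.]
tip 18 [305.7 218.6] [578.1  17.4  62.4] [572.  14.  56.] [584.  21.  72.]
pivot 89 [367.2 268.7] [485.  -95.5  46.2] [ 478. -105.   43.] [494. -86.  49.]
fin 94 [172.3 297.2] [436.9 255.1  82.3] [432. 241.  60.] [442. 273.  87.]
((436.23272705078125, 257.15704345703125), (8.571974754333496, 31.7091121673584), 7.744344234466553)
sample 7 [160.7 297.9] [432.8 289.   38.5] [429. 288.  37.] [436. 291.  41.]
holder 819 [176.2 297.9] [430.6 265.3  38.8] [408. 209.  35.] [460. 307.  44.]
((436.075927734375, 258.35723876953125), (44.35002899169922, 96.49696350097656), 7.5298967361450195)
```

View pics/crop1.png

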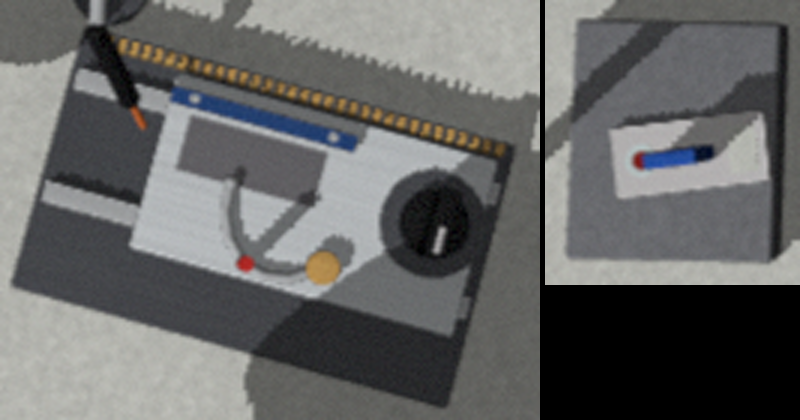

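The crop confirms it: the black probe with its orange tip is over the stage, and the red sample is at the holder's left (+y) end. The seat frame is turned about -15° from world. Next I'll move above the clip and look from close by.

```bash
cat > plan.py <<'E'
import sys,math,numpy as np
from bench import bot
from scipy.spatial.transform import Rotation as Ro
def phi():
    m=Ro.from_rotvec(bot.state()["tcp_rot"]).as_matrix();return math.degrees(math.atan2(m[1,0],m[0,0]))
def plan(p,f,way,n=None,step=36):
    """way: list of (x,y,z,phi); prints rows in tool units from pose p,f"""
    p=np.array(p,float);rows=[]
    for x,y,z,g in way:
        w=np.array([x,y,z]);dy=(f-g+180)%360-180
        k=n or max(1,math.ceil(max(np.linalg.norm(w-p)/step,abs(dy)/5.9)))
        p0,f0=p.copy(),f
        for i in range(k):
            t=p0+(w-p0)*(i+1)/k;d=t-p;a=math.radians(f)
            yw=round(dy/k/6,2)
            r=[round((d[0]*math.cos(a)+d[1]*math.sin(a))/40,2),round((d[0]*math.sin(a)-d[1]*math.cos(a))/40,2),round(-d[2]/40,2),yw]
            rows.append(r);a_=a
            p=p+40*np.array([r[0]*math.cos(a)+r[1]*math.sin(a),r[0]*math.sin(a)-r[1]*math.cos(a),-r[2]]);f-=6*yw
    for i in range(0,len(rows),5):print(str(rows[i:i+5]).replace(' ',''))
    print("end",p.round(1),round(f,1))
if __name__=="__main__":
    s=bot.state();print("at",s["ee_pos"].round(1),round(phi(),1),"q6",s["q"][5].round(2),"F",s["contact_force"].round(1),s["opening"],s["clock"])
    w=eval(sys.argv[1]);plan(s["ee_pos"],phi(),w)
E
python3 plan.py "[(480,-70,390,116)]"
```

```text
at [ 237.5 -578.   404.2] 22.3 q6 -0.1 F [ 0.2 -0.3 -0. ] 85.19662980557482 0.1
[[np.float64(0.65),np.float64(-0.59),np.float64(0.02),-0.98],[np.float64(0.71),np.float64(-0.52),np.float64(0.02),-0.98],[np.float64(0.76),np.float64(-0.44),np.float64(0.03),-0.98],[np.float64(0.8),np.float64(-0.37),np.float64(0.02),-0.98],[np.float64(0.83),np.float64(-0.28),np.float64(0.02),-0.98]]
[[np.float64(0.86),np.float64(-0.19),np.float64(0.02),-0.98],[np.float64(0.88),np.float64(-0.11),np.float64(0.02),-0.98],[np.float64(0.88),np.float64(-0.01),np.float64(0.03),-0.98],[np.float64(0.87),np.float64(0.07),np.float64(0.02),-0.98],[np.float64(0.87),np.float64(0.16),np.float64(0.02),-0.98]]
[[np.float64(0.84),np.float64(0.26),np.float64(0.02),-0.98],[np.float64(0.81),np.float64(0.33),np.float64(0.03),-0.98],[np.float64(0.77),np.float64(0.42),np.float64(0.02),-0.98],[np.float64(0.73),np.float64(0.5),np.float64(0.02),-0.98],[np.float64(0.67),np.float64(0.57),np.float64(0.02),-0.98]]
[[np.float64(0.61),np.float64(0.63),np.float64(0.02),-0.98]]
end [480.1 -70.1 390.2] 116.4
```

Emit:
send_rows(deltas=[[0.65,-0.59,0.02,-0.98],[0.71,-0.52,0.02,-0.98],[0.76,-0.44,0.03,-0.98],[0.8,-0.37,0.02,-0.98],[0.83,-0.28,0.02,-0.98]], grip=45, force=30)

```text
clock: 0.52
ee_pos: [313.4, -417.9, 400.0]
tcp_rot: [-2.823, -1.377, 0.0]
contact_force: [0.5, -0.1, 0.6]
opening: 45.1
grasp_force: 0.0
```

Emit:
send_rows(deltas=[[0.86,-0.19,0.02,-0.98],[0.88,-0.11,0.02,-0.98],[0.88,-0.01,0.03,-0.98],[0.87,0.07,0.02,-0.98],[0.87,0.16,0.02,-0.98]])

```text
clock: 0.93
ee_pos: [389.2, -258.8, 395.8]
tcp_rot: [-2.381, -2.049, 0.0]
contact_force: [0.9, -0.7, 0.0]
opening: 44.9
grasp_force: 0.0
```

Emit:
send_rows(deltas=[[0.84,0.26,0.02,-0.98],[0.81,0.33,0.03,-0.98],[0.77,0.42,0.02,-0.98],[0.73,0.5,0.02,-0.98],[0.67,0.57,0.02,-0.98]])

```text
clock: 1.35
ee_pos: [465.4, -100.2, 391.4]
tcp_rot: [-1.783, -2.586, 0.0]
contact_force: [0.7, -0.0, 0.4]
opening: 45.4
grasp_force: 0.0
```

Emit:
send_rows(deltas=[[0.61,0.63,0.02,-0.98],[0,0,0,0],[0,0,0,0]])

```text
clock: 1.6
ee_pos: [480.5, -68.8, 390.4]
tcp_rot: [-1.651, -2.672, 0.0]
contact_force: [-0.4, -0.8, -0.1]
opening: 45.0
grasp_force: 0.0
```

```bash
sed -i 's/r=\[round/r=[float(q) for q in (round/; s/-d\[2\]\/40,2),yw\]/-d[2]\/40,2),yw)]/' plan.py; python3 plan.py "[]"; python3 - <<'E'
from bench import bot
from h import *
for n in ("wrist","top"):
    c=bot.read_camera(n);pickle.dump(c,open(f"pics/{n}1.pkl","wb"));cv2.imwrite(f"pics/{n}1.png",c["pixels"][:,:,::-1])
print(c["R"],c["t"])
E
```

```text
at [480.5 -68.8 390.4] 116.6 q6 -0.73 F [-0.4 -0.8 -0.1] 45.04814443730151 1.6
end [480.5 -68.8 390.4] 116.6
[[-4.35427865e-03 -9.99990474e-01 -3.02356827e-04]
 [-9.97348937e-01  4.36473887e-03 -7.26363990e-02]
 [ 7.26370268e-02 -1.47238613e-05 -9.97358442e-01]] [ -5.6034903  558.61035607 942.31369305]
```

View pics/wrist1.png

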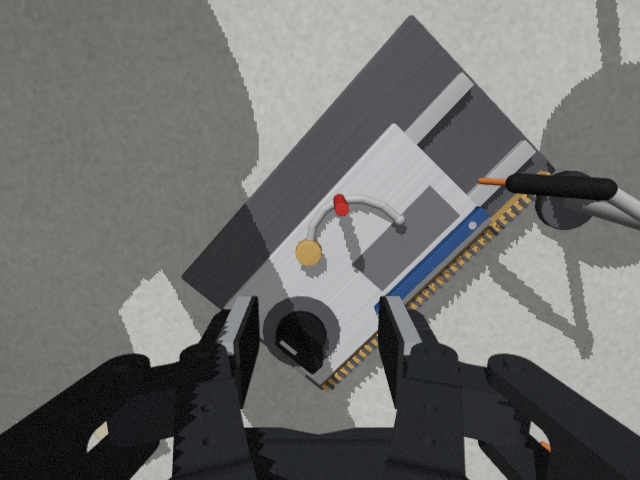

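Wrist view: red post at (341,205), brass pivot (309,252), blue edge from (378,308) to (488,212), probe tip (480,181), knob near (300,335). Now I'll measure these.

```bash
python3 - <<'E'
from h import *
c=pickle.load(open("pics/wrist1.pkl","rb"));P=cloud(c);h=hsv(c);H,S,V=h[...,0],h[...,1],h[...,2]
def sel(m,box,z):
    k=np.zeros(m.shape,bool);u0,v0,u1,v1=box;k[v0:v1,u0:u1]=1;return P[m&k&(P[...,2]>z[0])&(P[...,2]<z[1])]
def show(n,q):print(n,len(q),np.median(q,0).round(1),((q.min(0)+q.max(0))/2).round(1),q.min(0).round(),q.max(0).round())
red=((H<8)|(H>172))&(S>130);blue=(H>100)&(H<130)&(S>120)
show("post top",sel(red,(325,190,360,220),(75,90)))
show("post all",sel(red,(325,190,360,220),(40,90)))
show("pivot",sel((H>10)&(H<25)&(S>100),(290,230,330,275),(40,70)))
e=sel(blue,(370,200,500,320),(40,47));show("edge",e);r=cv2.minAreaRect(e[:,:2].astype(np.float32));print(r)
d=np.linalg.svd(e[:,:2]-e[:,:2].mean(0),full_matrices=False)[2][0];print("edge dir ang of y",np.degrees(np.arctan2(d[1],d[0])))
t=sel((H<20)&(S>130),(470,170,512,190),(30,100));show("tip",t);print(t[t[:,2].argsort()][:5].round(1))
k=sel(V<90,(255,290,345,380),(60,80));show("knob bar",k);print(cv2.minAreaRect(k[:,:2].astype(np.float32)))
k=sel(V<90,(255,290,345,380),(45,60));show("knob disc",k);
g=sel((S<40)&(V>60),(200,100,480,400),(30,37));show("plate",g);print(cv2.minAreaRect(g[:,:2].astype(np.float32)))
E
```

```text
post top 163 [487.4 -46.5  80.7] [487.8 -46.7  79. ] [483. -51.  76.] [493. -42.  82.]
post all 245 [486.3 -45.4  80.2] [487.8 -46.7  61.9] [483. -51.  41.] [493. -42.  82.]
pivot 531 [484.9 -95.3  45.7] [485.  -95.7  43.9] [ 475. -106.   40.] [495. -85.  48.]
edge 1510 [580.3 -50.3  43.7] [578.4 -59.3  43. ] [ 558. -117.   40.] [599.  -2.  46.]
((578.4443969726562, -60.204185485839844), (119.04124450683594, 11.123092651367188), 74.3386001586914)
edge dir ang of y -106.19254169049155
tip 168 [578.5  17.5  63. ] [578.3  17.5  62.7] [572.  13.  54.] [585.  22.  71.]
[[572.1  15.9  53.9]
 [572.2  14.3  54. ]
 [572.4  15.3  54.1]
 [571.6  14.9  54.4]
 [573.8  12.7  54.8]]
knob bar 1110 [ 512.  -162.5   74. ] [ 512.  -165.1   68.4] [ 491. -177.   60.] [ 533. -154.   77.]
((511.848876953125, -165.3665313720703), (14.344366073608398, 41.663612365722656), 73.7052993774414)
knob disc 639 [ 512.  -157.2   47.8] [ 511.7 -159.1   52.5] [ 491. -174.   45.] [ 533. -144.   60.]
plate 23930 [528.1 -70.9  34. ] [527.9 -91.6  33.5] [ 442. -207.   30.] [614.  24.  37.]
((531.0891723632812, -95.20916748046875), (213.34939575195312, 128.0675048828125), 74.19642639160156)
```

Everything agrees with the given geometry: seat at about (552.4, -52.5), yaw -16°, knob (512, -165), tip (571, 13.5). Next is the clip: descend, grip, swing.

```bash
python3 - <<'E'
from plan import *
s=bot.state()
a=[math.radians(86.8+57.5*i/10) for i in range(1,11)]
print("down");plan(s["ee_pos"],phi(),[(487.6,-46.5,262,116.6),(487.6,-46.5,223,116.6)],step=30)
print("arc");plan((487.6,-46.5,223),116.6,[(485+49.2*math.cos(x),-95.6+49.2*math.sin(x),223,116.6) for x in a])
E
```

```text
down
[[0.09,0.09,0.64,-0.01],[0.09,0.09,0.65,-0.01],[0.09,0.08,0.64,-0.01],[0.09,0.09,0.64,-0.01],[0.09,0.09,0.64,-0.01]]
[[0.0,0.0,0.49,0.01],[0.0,0.0,0.49,0.01]]
end [487.6 -46.6 222.9] 116.5
arc
[[0.05,-0.11,-0.0,0.0],[0.05,-0.11,-0.0,0.0],[0.03,-0.12,-0.0,0.0],[0.02,-0.12,-0.0,0.0],[0.01,-0.13,-0.0,0.0]]
[[-0.0,-0.12,-0.0,0.0],[-0.02,-0.12,-0.0,0.0],[-0.03,-0.12,-0.0,0.0],[-0.04,-0.12,-0.0,0.0],[-0.05,-0.11,-0.0,0.0]]
end [445.  -66.9 223. ] 116.6
```

Emit:
send_rows(deltas=[[0.09,0.09,0.64,0],[0.09,0.09,0.65,0],[0.09,0.08,0.64,0],[0.09,0.09,0.64,0],[0.09,0.09,0.64,0]])

```text
clock: 2.12
ee_pos: [487.4, -47.5, 261.3]
tcp_rot: [1.659, 2.667, -0.0]
contact_force: [0.6, 0.6, 0.2]
opening: 45.0
grasp_force: 0.0
```

Emit:
send_rows(deltas=[[0,0,0.49,0],[0,0,0.49,0],[0,0,0,0],[0,0,0,0]])

```text
clock: 2.45
ee_pos: [487.5, -47.3, 222.8]
tcp_rot: [-1.657, -2.667, 0.001]
contact_force: [-0.2, 0.8, 0.5]
opening: 44.9
grasp_force: 0.0
```

Emit:
send_rows(deltas=[[0,0,0,0],[0,0,0,0],[0,0,0,0],[0,0,0,0],[0,0,0,0]], grip=0, force=25)

```text
clock: 2.87
ee_pos: [487.7, -46.5, 224.1]
tcp_rot: [1.655, 2.67, -0.0]
contact_force: [-4.3, -2.7, 8.5]
opening: 9.1
grasp_force: 24.9
```

Emit:
send_rows(deltas=[[0.05,-0.11,-0.03,0],[0.05,-0.11,0,0],[0.03,-0.12,0,0],[0.02,-0.12,0,0],[0.01,-0.13,0,0]])

```text
clock: 3.28
ee_pos: [464.3, -50.9, 224.9]
tcp_rot: [1.654, 2.668, 0.002]
contact_force: [3.5, 8.5, -3.7]
opening: 9.0
grasp_force: 25.9
```

Emit:
send_rows(deltas=[[0,-0.12,0,0],[-0.02,-0.12,0,0],[-0.03,-0.12,0,0],[-0.04,-0.12,0,0],[-0.05,-0.11,0,0]])

```text
clock: 3.7
ee_pos: [445.1, -66.9, 224.7]
tcp_rot: [1.654, 2.669, 0.0]
contact_force: [3.0, 0.1, 2.9]
opening: 8.8
grasp_force: 26.2
```

Emit:
send_rows(deltas=[[0,0,0,0],[0,0,0,0]])

```text
clock: 3.87
ee_pos: [445.2, -67.1, 224.6]
tcp_rot: [1.656, 2.669, -0.0]
contact_force: [-1.3, -1.8, 8.1]
opening: 9.2
grasp_force: 26.8
```

```bash
python3 - <<'E'
from plan import *
s=bot.state()
plan(s["ee_pos"],phi(),[(445,-67,270,116.6),(440,-20,320,114),(436.2,257.7,320,97.5)],step=36)
E
```

```text
[[0.0,-0.0,-0.57,-0.02],[0.0,-0.0,-0.56,-0.02],[0.56,0.21,-0.63,0.22],[0.55,0.19,-0.62,0.22],[0.8,0.34,-0.0,0.34]]
[[0.81,0.31,-0.0,0.34],[0.82,0.29,-0.0,0.34],[0.83,0.25,-0.0,0.34],[0.84,0.23,-0.0,0.34],[0.84,0.19,-0.0,0.34]]
[[0.86,0.17,-0.0,0.34],[0.86,0.13,-0.0,0.34]]
end [436.1 257.9 319.8] 97.7
```

Emit:
send_rows(deltas=[[0,0,0,0],[0,0,0,0],[0,0,0,0],[0,0,0,0]], grip=45)

```text
clock: 4.2
ee_pos: [445.2, -66.6, 224.2]
tcp_rot: [-1.655, -2.67, 0.0]
contact_force: [-0.4, 0.8, 0.0]
opening: 44.9
grasp_force: 0.0
```

Emit:
send_rows(deltas=[[0,0,-0.57,0],[0,0,-0.56,0],[0.56,0.21,-0.63,0.22],[0.55,0.19,-0.62,0.22],[0.8,0.34,0,0.34]])

```text
clock: 4.62
ee_pos: [440.5, 14.9, 323.0]
tcp_rot: [1.764, 2.594, 0.003]
contact_force: [1.9, -0.0, 0.4]
opening: 45.3
grasp_force: 0.0
```

Emit:
send_rows(deltas=[[0.81,0.31,0,0.34],[0.82,0.29,0,0.34],[0.83,0.25,0,0.34],[0.84,0.23,0,0.34],[0.84,0.19,0,0.34]])

```text
clock: 5.03
ee_pos: [437.6, 190.4, 319.5]
tcp_rot: [-1.989, -2.432, 0.0]
contact_force: [0.6, -0.3, 0.5]
opening: 45.5
grasp_force: 0.0
```

Emit:
send_rows(deltas=[[0.86,0.17,0,0.34],[0.86,0.13,0,0.34],[0,0,0,0],[0,0,0,0]])

```text
clock: 5.37
ee_pos: [436.9, 259.9, 319.2]
tcp_rot: [-2.069, -2.364, 0.0]
contact_force: [0.3, -0.3, 1.0]
opening: 44.9
grasp_force: 0.0
```

```bash
python3 - <<'E'
from bench import bot
from h import *
from plan import plan,phi
w=bot.read_camera("wrist");t=bot.read_camera("top")
cv2.imwrite("pics/both2.png",np.hstack([w["pixels"][:,:,::-1],cv2.resize(t["pixels"][180:320,260:440,::-1],None,fx=2,fy=2)[:, :160*1] if 0 else np.pad(t["pixels"][180:320,280:440,::-1],((0,340),(0,0),(0,0)))]))
P=cloud(w);h=hsv(w);H,S,V=h[...,0],h[...,1],h[...,2]
def show(n,q):
    print(n,len(q),np.median(q,0).round(1));print(cv2.minAreaRect(q[:,:2].astype(np.float32))) if len(q)>10 else 0
near=np.hypot(P[...,0]-436,P[...,1]-258)<70
show("fin",P[near&(H>100)&(H<130)&(S>120)&(P[...,2]>76)&(P[...,2]<88)])
show("plate",P[near&(S<40)&(V>110)&(P[...,2]>35)&(P[...,2]<42)])
show("sample",P[near&((H<8)|(H>172))&(S>130)&(P[...,2]<44)])
P=cloud(t);h=hsv(t);H,S=h[...,0],h[...,1]
show("post",P[((H<8)|(H>172))&(S>130)&(np.hypot(P[...,0]-465,P[...,1]+60)<40)])
plan(bot.state()["ee_pos"],phi(),[(436.2,257.7,219,97.5)],step=30)
E
```

```text
fin 1002 [436.2 259.4  81.8]
((436.4581604003906, 257.72784423828125), (9.230125427246094, 31.962059020996094), 7.353268623352051)
plate 6788 [429.6 272.7  38. ]
((436.1778869628906, 257.5656433105469), (43.57284927368164, 96.06275177001953), 6.666593074798584)
sample 257 [432.8 287.1  38.8]
((432.9495849609375, 287.3031921386719), (10.530815124511719, 10.897058486938477), 7.480166435241699)
post 27 [446.1 -66.7  81.4]
((443.6068115234375, -68.2701416015625), (15.324705123901367, 8.828298568725586), 44.17646026611328)
[[-0.0,-0.01,0.63,0.0],[-0.0,-0.0,0.62,0.0],[-0.01,-0.01,0.63,0.0],[0.0,-0.0,0.63,0.0]]
end [436.3 257.6 218.9] 97.5
```

View pics/both2.png

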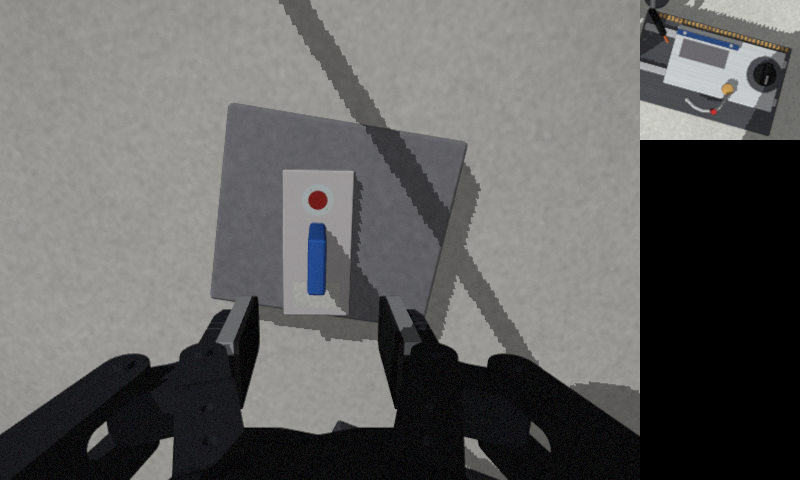

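The clip stays open: its post is at (714,112) in the inset. The holder's fin is at (317,260) and the red sample at (317,200), lined up with the gripper. I'll pick it up.

Emit:
send_rows(deltas=[[0,-0.01,0.63,0],[0,0,0.62,0],[0,0,0.63,0],[0,0,0.63,0],[0,0,0,0]])

```text
clock: 5.88
ee_pos: [436.0, 256.6, 215.8]
tcp_rot: [-2.073, -2.358, 0.008]
contact_force: [-1.9, -1.0, -1.4]
opening: 44.7
grasp_force: 0.0
```

Emit:
send_rows(deltas=[[0,0,0,0],[0,0,0,0],[0,0,0,0],[0,0,0,0],[0,0,0,0]], grip=0, force=35)

```text
clock: 6.3
ee_pos: [437.4, 258.3, 220.6]
tcp_rot: [2.071, 2.36, 0.003]
contact_force: [0.6, -4.2, 10.5]
opening: 9.5
grasp_force: 35.6
```

```bash
python3 - <<'E'
from plan import *
s=bot.state();print(s["ee_pos"],phi(),s["opening"])
# seat 552.4,-52.5 yaw -16 ; phi 74 ; hover 2 mm off the edge
plan(s["ee_pos"],phi(),[(436.2,258,300,97.5),(445,-15,320,76),(550,-52,300,74)],step=36)
E
```

```text
[437.41545721 258.31436583 220.58438332] 97.45648181123231 9.498876274797949
[[-0.0,-0.01,-0.66,-0.0],[-0.0,-0.01,-0.66,-0.0],[-0.0,-0.01,-0.67,-0.0],[-0.85,-0.08,-0.06,0.45],[-0.85,-0.05,-0.06,0.45]]
[[-0.86,-0.0,-0.07,0.45],[-0.85,0.04,-0.06,0.45],[-0.85,0.07,-0.06,0.45],[-0.85,0.12,-0.06,0.45],[-0.84,0.16,-0.06,0.45]]
[[-0.83,0.19,-0.07,0.45],[-0.06,0.69,0.13,0.08],[-0.06,0.7,0.12,0.08],[-0.05,0.69,0.13,0.08],[-0.05,0.7,0.12,0.08]]
end [550.1 -52.1 300.2] 73.9
```

Emit:
send_rows(deltas=[[0,0,-0.33,0],[0,0,-0.66,0],[0,0,-0.66,0],[0,0,-0.34,0],[-0.4,-0.04,-0.06,0.2]])

```text
clock: 6.72
ee_pos: [438.1, 243.9, 304.8]
tcp_rot: [2.093, 2.339, 0.01]
contact_force: [0.4, 0.6, -0.8]
opening: 9.6
grasp_force: 34.2
```

Emit:
send_rows(deltas=[[-0.85,-0.06,-0.06,0.45],[-0.85,-0.03,-0.06,0.45],[-0.86,0,-0.07,0.45],[-0.85,0.04,-0.06,0.45],[-0.85,0.07,-0.06,0.45]])

```text
clock: 7.13
ee_pos: [440.5, 70.2, 314.6]
tcp_rot: [2.358, 2.074, 0.002]
contact_force: [0.3, -0.3, -0.4]
opening: 9.7
grasp_force: 34.2
```

Emit:
send_rows(deltas=[[-0.85,0.12,-0.06,0.45],[-0.84,0.16,-0.06,0.45],[-0.5,0.13,0,0.4],[0,0,0,0],[0,0,0,0]])

```text
clock: 7.55
ee_pos: [442.4, -18.4, 319.1]
tcp_rot: [2.494, 1.908, 0.002]
contact_force: [0.2, -1.0, -0.3]
opening: 9.4
grasp_force: 34.2
```

```bash
python3 - <<'E'
from plan import *
s=bot.state();print(s["ee_pos"],phi(),s["opening"])
plan(s["ee_pos"],phi(),[(550,-52,290,74)],step=30)
E
```

```text
[442.37928368 -18.39950517 319.09664311] 74.833500630808 9.447731364539216
[[-0.03,0.7,0.18,0.03],[-0.02,0.71,0.18,0.03],[-0.02,0.7,0.19,0.03],[-0.02,0.71,0.18,0.03]]
end [550.2 -51.9 289.9] 74.1
```

Go over the seat, then look with the wrist camera to see how the holder sits against the edge.

Emit:
send_rows(deltas=[[-0.03,0.7,0.18,0.03],[-0.02,0.71,0.18,0.03],[-0.02,0.7,0.19,0.03],[-0.02,0.71,0.18,0.03],[0,0,0,0]])

```text
clock: 7.97
ee_pos: [554.3, -50.9, 288.6]
tcp_rot: [2.502, 1.896, 0.004]
contact_force: [-1.2, -0.7, -0.6]
opening: 9.7
grasp_force: 34.4
```

Emit:
send_rows(deltas=[[0,0,0,0],[0,0,0,0]])

```text
clock: 8.13
ee_pos: [549.8, -49.7, 289.2]
tcp_rot: [-2.503, -1.897, 0.001]
contact_force: [0.6, 0.7, -0.6]
opening: 9.4
grasp_force: 34.4
```

```bash
cat > hold.py <<'E'
from bench import bot
from h import *
from plan import plan,phi
def look(name):
    w=bot.read_camera("wrist");cv2.imwrite(f"pics/{name}.png",w["pixels"][:,:,::-1]);s=bot.state();T=s["ee_pos"]
    P=cloud(w);h=hsv(w);H,S,V=h[...,0],h[...,1],h[...,2];ex=np.array([.9613,-.2756]);ey=np.array([.2756,.9613])
    def show(n,q):
        if len(q)<10: print(n,len(q));return
        print(n,len(q),np.median(q,0).round(1));r=cv2.minAreaRect(q[:,:2].astype(np.float32));print("  ",r,"rel seat",((np.array(r[0])-[552.4,-52.5])@np.array([ex,ey]).T).round(1))
    print("tcp",T.round(1),phi())
    under=T[2]-155-30;near=np.hypot(P[...,0]-T[0],P[...,1]-T[1])<60
    show("fin",P[near&(H>100)&(H<130)&(S>120)&(abs(P[...,2]-under-52)<5)])
    show("plate",P[near&(S<60)&(V>80)&(abs(P[...,2]-under-8)<5)])
    show("sample",P[near&((H<8)|(H>172))&(S>130)&(abs(P[...,2]-under-8)<7)])
    show("edge",P[(np.hypot(P[...,0]-578,P[...,1]+60)<90)&(H>100)&(H<130)&(S>120)&(abs(P[...,2]-44)<2.5)])
E
python3 -c "
from hold import *
look('w3')"
```

```text
tcp [549.6 -49.8 289.3] 74.31426322602634
fin 159 [549.2 -46.8 151.6]
   ((552.478515625, -42.562828063964844), (35.28069305419922, 32.99409103393555), 27.491792678833008) rel seat [-2.7  9.6]
plate 1339 [558.  -23.  107.6]
   ((549.9677124023438, -49.243648529052734), (94.76167297363281, 43.1067008972168), 74.4221420288086) rel seat [-3.2  2.5]
sample 686 [557.7 -21.2 107.4]
   ((557.7642822265625, -21.46809196472168), (11.392468452453613, 11.260038375854492), 77.8698959350586) rel seat [-3.4 31.3]
edge 1592 [587.1 -38.5  43.9]
   ((580.6515502929688, -52.84691619873047), (104.55213165283203, 9.694068908691406), 74.12434387207031) rel seat [27.3  7.5]
```

View pics/w3.png

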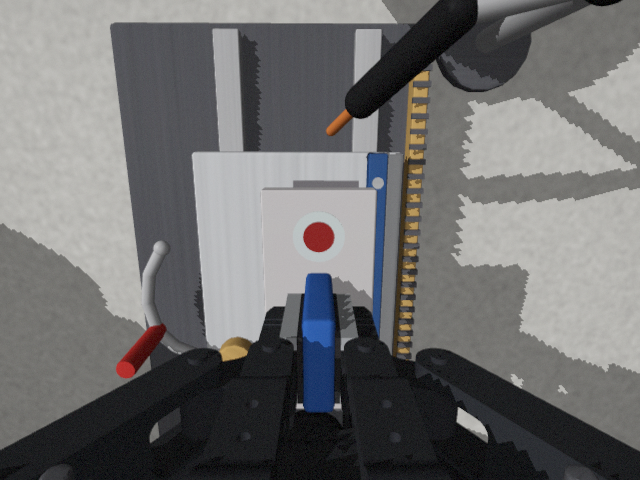

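The holder hangs level over the plate with the sample (318,237) towards the probe. It is 3.3 mm off the edge, 2 mm too far in y and turned under 0.5°. I'll lower it, then slide it to the edge.

Emit:
send_rows(deltas=[[-0.05,0,0.5,0.02],[0,0,0.5,0],[0,0,0.35,0],[0,0,0.15,0],[0,0,0.05,0]])

```text
clock: 8.6
ee_pos: [549.0, -52.2, 226.7]
tcp_rot: [-2.506, -1.893, 0.002]
contact_force: [0.7, -0.1, -0.5]
opening: 9.4
grasp_force: 34.5
```

Emit:
send_rows(deltas=[[0,0,0,0],[0,0,0.03,0],[0,0,0.03,0],[0,0,0,0]])

```text
clock: 8.93
ee_pos: [549.8, -52.7, 225.2]
tcp_rot: [2.507, 1.893, 0.001]
contact_force: [-0.6, -0.0, -0.2]
opening: 9.8
grasp_force: 34.5
```

```bash
python3 -c "
from hold import *
look('w4');print(bot.state()['contact_force'])"
```

```text
tcp [549.8 -52.7 225.1] 74.11707306463423
fin 357 [550.3 -50.3  87.4]
   ((551.3790283203125, -45.096927642822266), (33.54147720336914, 35.33491516113281), 31.671398162841797) rel seat [-3.   6.8]
plate 2423 [561.2 -24.3  43.4]
   ((556.5303344726562, -53.975467681884766), (95.84394836425781, 56.089820861816406), 74.12603759765625) rel seat [ 4.4 -0.3]
sample 687 [558.2 -24.3  43.5]
   ((558.2160034179688, -24.565467834472656), (11.492280006408691, 11.13901424407959), 73.28797912597656) rel seat [-2.1 28.5]
edge 4733 [584.5 -38.3  43.9]
   ((569.8241577148438, -38.45467758178711), (82.94264221191406, 38.725379943847656), 73.71741485595703) rel seat [12.9 18.3]
[ 0.37981023 -0.08456933  0.12036699]
```

Emit:
send_rows(deltas=[[0.02,0,0.03,0],[0,0.03,0,0],[0,0.03,0,0],[0,0,0,0],[0,0,0,0]])

```text
clock: 9.4
ee_pos: [551.3, -52.4, 224.5]
tcp_rot: [-2.506, -1.893, 0.002]
contact_force: [-12.4, 2.0, 25.4]
opening: 9.7
grasp_force: 38.7
```

Emit:
send_rows(deltas=[[0,0.02,0,0],[0,0,0.01,0],[0,0,0,0]])

```text
clock: 9.65
ee_pos: [551.9, -52.5, 224.4]
tcp_rot: [-2.506, -1.892, 0.002]
contact_force: [-15.7, 2.7, 35.1]
opening: 9.3
grasp_force: 40.0
```

```bash
python3 -c "
from hold import *
look('w5');print(bot.state()['contact_force'])"
```

```text
tcp [551.9 -52.5 224.4] 74.11731789165586
fin 410 [551.6 -50.9  86.7]
   ((553.5198364257812, -45.43319320678711), (34.536376953125, 37.034934997558594), 31.236478805541992) rel seat [-0.9  7.1]
plate 2913 [560.6 -23.8  42.8]
   ((557.4501953125, -53.61288070678711), (95.54261016845703, 54.785152435302734), 74.13536834716797) rel seat [5.2 0.3]
sample 691 [559.6 -24.1  42.8]
   ((559.667724609375, -24.074974060058594), (11.488837242126465, 11.303933143615723), 21.05307388305664) rel seat [-0.8 29.3]
edge 4662 [584.8 -37.   43.9]
   ((570.5618896484375, -37.66077423095703), (81.74835968017578, 37.719093322753906), 73.859619140625) rel seat [13.4 19.3]
[-17.11388282   3.10044608  35.6218963 ]
```

Emit:
send_rows(deltas=[[0,0,-0.02,0],[0,0.02,0,0],[0,0.01,0,0],[0,0,0,0]])

```text
clock: 10.03
ee_pos: [553.2, -52.8, 224.5]
tcp_rot: [-2.506, -1.892, 0.002]
contact_force: [-12.2, 3.6, 22.3]
opening: 9.5
grasp_force: 38.3
```

```bash
python3 -c "
from hold import *
look('w6');print(bot.state()['contact_force'])
w=bot.read_camera('wrist')['pixels'][180:420,240:440,::-1]
cv2.imwrite('pics/w6c.png',cv2.resize(w,(660,600) if 0 else (500,600),interpolation=2))"
```

```text
tcp [553.2 -52.8 224.5] 74.11723761546942
fin 412 [553.4 -49.3  86.8]
   ((555.1420288085938, -46.2166862487793), (34.80988693237305, 34.475128173828125), 27.937456130981445) rel seat [0.9 6.8]
plate 2643 [561.7 -24.4  42.9]
   ((558.5050659179688, -52.43820571899414), (98.04060363769531, 53.7674674987793), 74.37945556640625) rel seat [5.9 1.7]
sample 681 [560.9 -24.3  42.9]
   ((561.0225219726562, -24.485958099365234), (11.328866004943848, 11.096663475036621), 73.94686889648438) rel seat [ 0.6 29.3]
edge 4504 [585.1 -36.7  43.9]
   ((571.2752075195312, -37.398536682128906), (80.3218994140625, 36.41012191772461), 73.90580749511719) rel seat [14.  19.7]
[-12.40910231   2.69046894  21.74908219]
```

View pics/w6c.png

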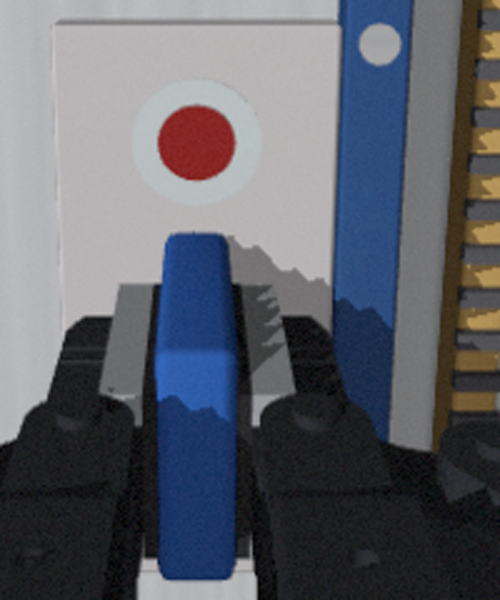

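The picture shows the holder's long side meeting the blue edge at the seam near (340,200). One more light push with the downward load relieved, then release.

Emit:
send_rows(deltas=[[0,0,-0.01,0],[0,0.02,0,0],[0,0.01,0,0],[0,0,0,0]])

```text
clock: 10.47
ee_pos: [553.6, -53.0, 224.5]
tcp_rot: [-2.504, -1.891, 0.005]
contact_force: [-16.2, 4.2, 21.7]
opening: 9.1
grasp_force: 38.2
```

```bash
python3 -c "
from hold import *
look('w7');print(bot.state()['contact_force'])"
```

```text
tcp [553.6 -52.9 224.6] 74.11973131518991
fin 408 [553.2 -51.4  86.8]
   ((555.8707275390625, -46.642822265625), (34.26763916015625, 33.86025619506836), 27.850109100341797) rel seat [1.7 6.6]
plate 2798 [560.6 -24.1  42.9]
   ((558.6207275390625, -52.07108688354492), (97.81536865234375, 53.708499908447266), 74.31819152832031) rel seat [5.9 2.1]
sample 686 [560.9 -24.2  43. ]
   ((560.7647094726562, -24.2950496673584), (11.363306045532227, 11.189688682556152), 76.5235824584961) rel seat [ 0.3 29.4]
edge 4495 [585.1 -36.3  43.9]
   ((571.2738647460938, -37.58610916137695), (80.71642303466797, 36.4122314453125), 74.08779907226562) rel seat [14.  19.5]
[-15.81303168   4.28957195  21.38949114]
```

Emit:
send_rows(deltas=[[0,-0.03,-0.01,0],[0,0,0,0]])

```text
clock: 10.68
ee_pos: [553.2, -52.9, 224.6]
tcp_rot: [-2.506, -1.892, 0.002]
contact_force: [-8.5, 2.7, 5.4]
opening: 9.3
grasp_force: 35.7
```

Emit:
send_rows(deltas=[[0,0,0,0],[0,0,0,0],[0,0,0,0],[0,0,0,0]], grip=40)

```text
clock: 11.02
ee_pos: [554.4, -53.2, 224.7]
tcp_rot: [2.507, 1.893, 0.001]
contact_force: [-0.1, -0.1, -0.5]
opening: 40.0
grasp_force: 0.0
```

```bash
python3 - <<'E'
from plan import *
s=bot.state();print(s["ee_pos"],phi(),s["opening"])
plan(s["ee_pos"],phi(),[(*s["ee_pos"][:2],290,74.1),(445,-66.8,290,116.6),(445,-66.8,224,116.6)],step=30)
print("swing")
a=[math.radians(86.8+57.3-(57.3-9)*i/10) for i in range(1,11)]
plan((445,-66.8,224),116.6,[(485+49.2*math.cos(x),-95.6+49.2*math.sin(x),224,116.6) for x in a])
E
```

```text
[554.42476834 -53.22692881 224.72805034] 74.11153605996887 39.9954462570221
[[0.0,0.0,-0.54,0.0],[0.0,0.0,-0.55,0.0],[0.0,0.0,-0.54,0.0],[-0.13,-0.32,-0.0,-0.89],[-0.11,-0.33,-0.0,-0.89]]
[[-0.07,-0.33,-0.0,-0.89],[-0.04,-0.34,-0.0,-0.89],[-0.01,-0.35,-0.0,-0.89],[0.02,-0.34,-0.0,-0.89],[0.05,-0.34,-0.0,-0.89]]
[[0.09,-0.34,-0.0,-0.89],[0.0,0.0,0.55,0.01],[0.0,0.0,0.55,0.01],[0.0,0.0,0.55,0.01]]
end [444.9 -66.8 223.9] 116.7
swing
[[0.04,0.1,-0.0,0.0],[0.04,0.09,-0.0,0.0],[0.03,0.1,-0.0,0.0],[0.02,0.11,-0.0,0.0],[0.01,0.1,-0.0,0.0]]
[[-0.0,0.1,-0.0,0.0],[-0.01,0.11,-0.0,0.0],[-0.01,0.1,-0.0,0.0],[-0.03,0.1,-0.0,0.0],[-0.03,0.1,-0.0,0.0]]
end [480.  -46.6 224. ] 116.6
```

Emit:
send_rows(deltas=[[0,0,-0.54,0],[0,0,-0.55,0],[0,0,-0.54,0],[-0.13,-0.32,0,-0.89],[-0.11,-0.33,0,-0.89]])

```text
clock: 11.43
ee_pos: [527.1, -56.6, 291.2]
tcp_rot: [2.314, 2.121, 0.003]
contact_force: [-1.1, 0.6, -0.3]
opening: 40.1
grasp_force: 0.0
```

Emit:
send_rows(deltas=[[-0.07,-0.33,0,-0.89],[-0.04,-0.34,0,-0.89],[-0.01,-0.35,0,-0.89],[0.02,-0.34,0,-0.89],[0.05,-0.34,0,-0.89]])

```text
clock: 11.85
ee_pos: [458.1, -65.2, 290.0]
tcp_rot: [1.762, 2.6, 0.0]
contact_force: [0.1, 0.6, -0.3]
opening: 39.9
grasp_force: 0.0
```

Emit:
send_rows(deltas=[[0.09,-0.34,0,-0.89],[0,0,0,0],[0,0,0,0]])

```text
clock: 12.1
ee_pos: [444.7, -66.9, 290.1]
tcp_rot: [1.649, 2.674, 0.0]
contact_force: [0.5, -0.4, -0.1]
opening: 40.3
grasp_force: 0.0
```

```bash
cat > chk.py <<'E'
from bench import bot
from h import *
from plan import plan,phi
ex=np.array([.9613,-.2756]);ey=np.array([.2756,.9613])
def run(cam="wrist"):
    w=bot.read_camera(cam);P=cloud(w);h=hsv(w);H,S,V=h[...,0],h[...,1],h[...,2]
    def show(n,q):
        if len(q)<5: print(n,len(q));return
        r=cv2.minAreaRect(q[:,:2].astype(np.float32));m=(q.min(0)+q.max(0))/2
        print(n,len(q),np.median(q,0).round(1),r,"seat",((np.array(r[0])-[552.4,-52.5])@np.array([ex,ey]).T).round(1))
    red=((H<8)|(H>172))&(S>130);blue=(H>100)&(H<130)&(S>120);Z=P[...,2]
    D=np.hypot(P[...,0]-565,P[...,1]+40)
    show("sample",P[red&(D<90)&(abs(Z-42.5)<4)&(P[...,0]>520)])
    show("fin",P[blue&(D<90)&(Z>80)&(Z<92)])
    show("post",P[red&(np.hypot(P[...,0]-470,P[...,1]+50)<60)&(P[...,0]<515)&(Z>60)&(Z<90)])
    show("edge",P[blue&(D<120)&(abs(Z-44)<2.5)])
    show("knob",P[(V<90)&(Z>64)&(Z<80)&(np.hypot(P[...,0]-518,P[...,1]+145)<55)])
    print("tcp",bot.state()["ee_pos"].round(1),round(phi(),1))
    return w
E
python3 - <<'E'
from chk import *
run()
s=bot.state();plan(s["ee_pos"],phi(),[(445,-66.8,224,116.6)],step=25)
E
```

```text
sample 303 [560.7 -24.5  42.7] ((560.50341796875, -24.51079559326172), (11.679726600646973, 11.172828674316406), 6.770356178283691) seat [ 0.1 29.1]
fin 1057 [551.7 -47.   85.3] ((553.3346557617188, -48.385398864746094), (22.25633430480957, 11.248339653015137), 72.28048706054688) seat [-0.2  4.2]
post 557 [444.4 -64.9  80.1] ((445.1829833984375, -66.61490631103516), (9.341581344604492, 9.67317008972168), 32.81739044189453) seat [-99.2 -43.1]
edge 1337 [587.1 -26.2  43.8] ((549.7525024414062, -72.74737548828125), (167.74168395996094, 33.70792770385742), 58.061134338378906) seat [  3.  -20.2]
knob 0
tcp [445.3 -66.9 290.1] 116.7
[[0.0,-0.0,0.55,0.0],[0.0,-0.0,0.55,0.0],[0.01,-0.0,0.55,0.0]]
end [445.1 -66.6 224.1] 116.7
```

The holder is seated at seat x ≈ 0, with the sample at (0.1, 29.1). Next I'll grip the post at (445, -66.6) and swing the clip forward.

Emit:
send_rows(deltas=[[0,0,0.55,0],[0,0,0.55,0],[0,0,0.5,0],[0,0,0,0],[0,0,0,0]])

```text
clock: 12.57
ee_pos: [445.2, -66.7, 225.5]
tcp_rot: [-1.646, -2.674, 0.001]
contact_force: [0.5, -0.0, -0.5]
opening: 40.1
grasp_force: 0.0
```

Emit:
send_rows(deltas=[[0,0,0,0],[0,0,0,0],[0,0,0,0],[0,0,0,0]], grip=0, force=25)

```text
clock: 12.9
ee_pos: [444.9, -66.9, 226.7]
tcp_rot: [1.645, 2.675, 0.0]
contact_force: [-1.9, -1.9, 7.6]
opening: 8.8
grasp_force: 25.4
```

Emit:
send_rows(deltas=[[0.04,0.1,0,0],[0.04,0.09,0,0],[0.03,0.1,0,0],[0.02,0.11,0,0],[0.01,0.1,0,0]])

```text
clock: 13.32
ee_pos: [459.5, -52.4, 226.5]
tcp_rot: [-1.645, -2.675, 0.0]
contact_force: [-6.6, 4.8, 8.8]
opening: 9.3
grasp_force: 25.7
```

Emit:
send_rows(deltas=[[0,0.1,0,0],[-0.01,0.11,0,0],[-0.01,0.1,0,0],[-0.03,0.1,0,0],[-0.03,0.1,0,0]])

```text
clock: 13.73
ee_pos: [480.2, -46.5, 226.4]
tcp_rot: [1.645, 2.675, 0.001]
contact_force: [0.4, 0.7, 5.4]
opening: 8.9
grasp_force: 25.5
```

Emit:
send_rows(deltas=[[0,0,0,0],[0,0,0,0]])

```text
clock: 13.9
ee_pos: [480.5, -46.4, 226.4]
tcp_rot: [1.644, 2.674, 0.001]
contact_force: [3.3, 0.8, 6.2]
opening: 9.0
grasp_force: 25.6
```

Emit:
send_rows(deltas=[[0,0,0,0],[0,0,0,0],[0,0,0,0],[0,0,0,0]], grip=36)

```text
clock: 14.23
ee_pos: [479.5, -46.4, 225.8]
tcp_rot: [-1.645, -2.676, 0.0]
contact_force: [-0.4, 0.4, 0.0]
opening: 35.9
grasp_force: 0.0
```

```bash
python3 - <<'E'
from plan import *
s=bot.state()
plan(s["ee_pos"],phi(),[(480.5,-46.5,300,116.6),(512,-165,300,164)],step=30)
E
```

```text
[[-0.0,0.01,-0.62,0.01],[-0.01,0.0,-0.62,0.01],[-0.0,0.01,-0.61,0.01],[-0.33,-0.07,-0.0,-0.88],[-0.33,-0.1,-0.0,-0.88]]
[[-0.32,-0.13,-0.0,-0.88],[-0.3,-0.16,-0.0,-0.88],[-0.28,-0.18,-0.0,-0.88],[-0.27,-0.21,-0.0,-0.88],[-0.25,-0.24,-0.0,-0.88]]
[[-0.23,-0.25,-0.0,-0.88],[-0.2,-0.28,-0.0,-0.88]]
end [ 512.1 -165.1  299.8] 164.2
```

Emit:
send_rows(deltas=[[0,0,-0.62,0],[0,0,-0.62,0],[0,0,-0.61,0],[-0.33,-0.07,0,-0.88],[-0.33,-0.1,0,-0.88]])

```text
clock: 14.65
ee_pos: [486.9, -72.7, 301.3]
tcp_rot: [1.384, 2.818, 0.001]
contact_force: [0.3, -0.9, -0.4]
opening: 36.1
grasp_force: 0.0
```

Emit:
send_rows(deltas=[[-0.32,-0.13,0,-0.88],[-0.3,-0.16,0,-0.88],[-0.28,-0.18,0,-0.88],[-0.27,-0.21,0,-0.88],[-0.25,-0.24,0,-0.88]])

```text
clock: 15.07
ee_pos: [504.4, -139.3, 299.8]
tcp_rot: [-0.705, -3.061, -0.0]
contact_force: [0.5, -0.5, -0.2]
opening: 35.9
grasp_force: 0.0
```

Emit:
send_rows(deltas=[[-0.23,-0.25,0,-0.88],[-0.2,-0.28,0,-0.88],[0,0,0,0],[0,0,0,0]])

```text
clock: 15.4
ee_pos: [511.6, -165.3, 299.7]
tcp_rot: [-0.432, -3.111, -0.0]
contact_force: [-0.7, 0.8, -0.0]
opening: 36.1
grasp_force: 0.0
```

```bash
python3 - <<'E'
from chk import *
w=run();t=run("top");pickle.dump(t,open("pics/top8.pkl","wb"))
sc=bot.read_camera("scene")["pixels"][220:320,200:400]
a=cv2.resize(t["pixels"][180:320,260:440],(540,420),interpolation=2)
o=np.zeros((580,800,3),np.uint8);o[:420,:540]=a;o[420:560,540:]=0
o[280:420,540:800]=cv2.resize(sc,(260,140));o[:195,540:800]=cv2.resize(w["pixels"],(260,195))
cv2.imwrite("pics/c8.png",o[:420,:,::-1])
E
```

```text
sample 227 [559.8 -23.7  42.7] ((559.6106567382812, -23.833328247070312), (12.286965370178223, 8.243902206420898), 45.40041732788086) seat [-1.  29.5]
fin 1501 [550.8 -54.5  85.4] ((552.0076904296875, -53.89734649658203), (31.981903076171875, 10.719143867492676), 74.2304458618164) seat [ 0.  -1.5]
post 794 [480.7 -49.6  78.8] ((481.417724609375, -47.321685791015625), (9.589950561523438, 9.831226348876953), 5.293209075927734) seat [-69.7 -14.6]
edge 2841 [576.7 -64.1  43.7] ((559.6017456054688, -77.38488006591797), (165.74319458007812, 43.020172119140625), 68.5653305053711) seat [ 13.8 -21.9]
knob 2001 [ 511.4 -165.6   74.5] ((511.62054443359375, -165.68338012695312), (14.032306671142578, 41.736289978027344), 73.47520446777344) seat [  -8. -120.]
tcp [ 511.4 -164.8  299.7] 164.2
sample 15 [560.2 -23.4  44.1] ((560.980712890625, -24.322092056274414), (5.6813764572143555, 6.010025978088379), 89.10042572021484) seat [ 0.5 29.5]
fin 87 [551.5 -53.   86.2] ((568.9823608398438, -19.909732818603516), (103.89459228515625, 12.650308609008789), 63.309051513671875) seat [ 7.  35.9]
post 21 [481.8 -45.5  82.6] ((481.7973327636719, -45.560646057128906), (7.726778984069824, 7.628972053527832), 44.64310836791992) seat [-69.8 -12.8]
edge 197 [578.8 -57.3  44.2] ((578.8157958984375, -59.30265808105469), (118.74148559570312, 8.427629470825195), 74.28939819335938) seat [27.3  0.7]
knob 0
tcp [ 511.4 -164.5  299.7] 164.2
```

View pics/c8.png

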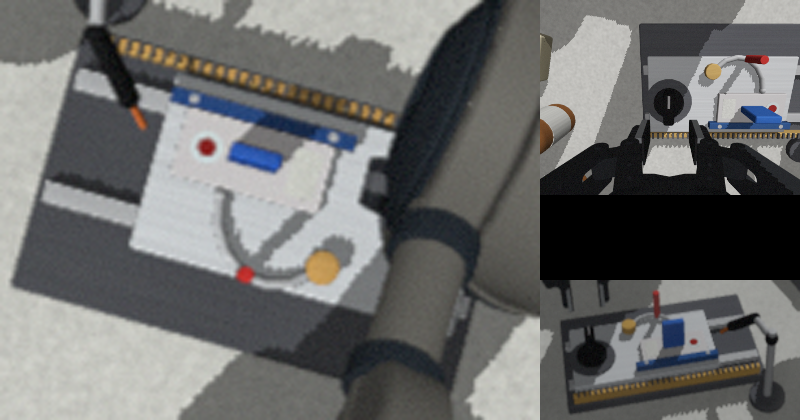

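The clip rests on the holder: its post is 0.125 rad from closed, arm tip at (222,195). The sample (0, 29.4) has to travel about 39 mm, which is 94° of knob. Down onto the knob.

```bash
python3 - <<'E'
from plan import *
s=bot.state();print(s["q"][5])
plan(s["ee_pos"],phi(),[(511.7,-165.5,223,164)],step=26)
n=15;th=math.radians(84/n)
way=[(511.7+.2756*24*th*i,-165.5+.9613*24*th*i,223,164-84/n*i) for i in range(1,n+1)]
plan((511.7,-165.5,223),164,way)
E
```

```text
-1.7182257609809373
[[-0.01,-0.01,0.64,0.01],[-0.0,-0.01,0.64,0.01],[-0.01,-0.01,0.64,0.01]]
end [ 511.8 -165.7  223. ] 164.1
[[0.0,0.06,-0.0,0.93],[0.01,0.06,-0.0,0.94],[0.01,0.05,-0.0,0.93],[0.01,0.06,-0.0,0.93],[0.03,0.06,-0.0,0.94]]
[[0.02,0.05,-0.0,0.93],[0.04,0.05,-0.0,0.93],[0.03,0.04,-0.0,0.94],[0.04,0.04,-0.0,0.93],[0.05,0.04,-0.0,0.93]]
[[0.05,0.03,-0.0,0.94],[0.05,0.03,-0.0,0.93],[0.05,0.02,-0.0,0.93],[0.06,0.02,-0.0,0.94],[0.06,0.01,-0.0,0.93]]
end [ 521.3 -131.6  223. ] 80.0
```

Emit:
send_rows(deltas=[[-0.01,-0.01,0.64,0],[0,-0.01,0.64,0],[-0.01,-0.01,0.64,0],[0,0,0,0],[0,0,0,0]])

```text
clock: 15.97
ee_pos: [511.8, -165.8, 222.7]
tcp_rot: [-0.428, -3.11, -0.001]
contact_force: [0.6, 0.2, 1.2]
opening: 36.0
grasp_force: 0.0
```

Emit:
send_rows(deltas=[[0,0,0,0],[0,0,0,0],[0,0,0,0],[0,0,0,0],[0,0,0,0]], grip=0, force=60)

```text
clock: 16.38
ee_pos: [512.5, -166.5, 224.7]
tcp_rot: [0.428, 3.11, -0.001]
contact_force: [-0.3, -0.3, 5.9]
opening: 12.7
grasp_force: 60.1
```

Emit:
send_rows(deltas=[[0,0.06,0,0.93],[0.01,0.06,0,0.94],[0.01,0.05,0,0.93]])

```text
clock: 16.63
ee_pos: [514.3, -160.0, 224.7]
tcp_rot: [0.884, 3.012, -0.001]
contact_force: [-1.3, -1.3, 3.9]
opening: 12.6
grasp_force: 59.9
```

Turning well with low forces, so I'll continue.

Emit:
send_rows(deltas=[[0.01,0.06,0,0.93],[0.03,0.06,0,0.94],[0.02,0.05,0,0.93],[0.04,0.05,0,0.93],[0.03,0.04,0,0.94]])

```text
clock: 17.05
ee_pos: [517.4, -148.9, 224.7]
tcp_rot: [1.587, 2.709, -0.001]
contact_force: [-3.5, -4.3, 6.1]
opening: 12.9
grasp_force: 60.2
```

Emit:
send_rows(deltas=[[0.04,0.04,0,0.93],[0.05,0.04,0,0.93],[0.05,0.03,0,0.94],[0.05,0.03,0,0.93],[0.05,0.02,0,0.93]])

```text
clock: 17.47
ee_pos: [520.2, -137.7, 224.7]
tcp_rot: [2.195, 2.245, -0.001]
contact_force: [-5.2, -6.4, 7.6]
opening: 13.1
grasp_force: 60.3
```

Emit:
send_rows(deltas=[[0.06,0.02,0,0.94],[0.06,0.01,0,0.93],[0,0,0,0],[0,0,0,0]])

```text
clock: 17.8
ee_pos: [521.4, -133.0, 224.7]
tcp_rot: [2.4, 2.025, -0.0]
contact_force: [-6.3, -9.7, 8.0]
opening: 12.4
grasp_force: 60.7
```

```bash
python3 - <<'E'
from chk import *
w=run();pickle.dump(w,open("pics/w9.pkl","wb"));t=run("top");pickle.dump(t,open("pics/top9.pkl","wb"))
for c in (w,t):
    P=cloud(c);h=hsv(c);H,S=h[...,0],h[...,1]
    m=(H<20)&(S>130)&(np.hypot(P[...,0]-577,P[...,1]-17)<18)&(P[...,2]>50)&(P[...,2]<75);q=P[m]
    if len(q):print("tip",len(q),q[q[:,2].argsort()][:6].round(1).tolist())
cv2.imwrite("pics/w9.png",w["pixels"][:,:,::-1])
E
```

```text
sample 3
fin 0
post 0
edge 4534 [579.6 -54.5  43.8] ((551.199951171875, -83.18392181396484), (125.31446075439453, 45.95119857788086), 61.381858825683594) seat [  7.3 -29.8]
knob 5624 [ 522.3 -128.1   74.6] ((522.1396484375, -131.51016235351562), (36.85596466064453, 36.8363151550293), 35.10372543334961) seat [ -7.3 -84.3]
tcp [ 521.4 -133.   224.7] 80.3
sample 14 [570.6  10.4  43.5] ((570.4241943359375, 9.437460899353027), (5.620894432067871, 5.858370780944824), 89.5438003540039) seat [ 0.3 64.5]
fin 88 [562.1 -19.1  86.6] ((573.6840209960938, -2.2899627685546875), (70.46427917480469, 16.265626907348633), 55.30632781982422) seat [ 6.6 54.1]
post 17 [490.8 -13.4  81.5] ((490.6506042480469, -13.063470840454102), (6.393567085266113, 7.208868980407715), 26.3461856842041) seat [-70.2  20.9]
edge 167 [588.2 -25.4  44.7] ((587.7968139648438, -26.554325103759766), (101.9305419921875, 8.723748207092285), 73.8863754272461) seat [26.9 34.7]
knob 0
tcp [ 521.4 -133.   224.7] 80.3
tip 10 [[574.2, 13.8, 55.0], [574.0, 15.6, 57.6], [579.2, 17.4, 61.3], [575.5, 17.4, 61.3], [575.4, 15.5, 62.7], [577.1, 17.3, 63.9]]
```

Travel so far is about 34.5 mm, so roughly 4.6 mm remains, about 11° of knob.

Emit:
send_rows(deltas=[[0.06,0.01,0,0.93],[0.06,0,0,0.93],[0,0,0,0],[0,0,0,0]])

```text
clock: 18.23
ee_pos: [522.7, -128.4, 224.7]
tcp_rot: [2.586, 1.782, -0.001]
contact_force: [-8.5, -10.3, 9.7]
opening: 13.2
grasp_force: 61.0
```

```bash
python3 - <<'E'
from chk import *
t=run("top");s=bot.read_camera("scene")
c0=pickle.load(open("pics/scene.pkl","rb"))
o=np.hstack([cv2.resize(t["pixels"][190:290,270:370],(400,400),interpolation=2),cv2.resize(s["pixels"][215:295,310:390],(400,400),interpolation=2)])
cv2.imwrite("pics/c10.png",o[:,:,::-1])
E
```

```text
sample 15 [571.5  12.3  43.6] ((571.9981689453125, 13.611431121826172), (8.13605785369873, 6.702625274658203), 43.935054779052734) seat [ 0.6 69. ]
fin 86 [562.4 -14.6  86.1] ((571.1927490234375, -1.4500198364257812), (60.37869644165039, 15.30843448638916), 58.6192512512207) seat [ 4.  54.3]
post 18 [492.6  -8.1  81.8] ((492.1827087402344, -8.507862091064453), (6.325837135314941, 7.58622932434082), 44.8455810546875) seat [-70.   25.7]
edge 141 [590.  -19.8  44.2] ((588.5280151367188, -25.055435180664062), (88.43831634521484, 8.147141456604004), 74.53677368164062) seat [27.2 36.3]
knob 0
tcp [ 522.7 -128.4  224.6] 69.2
```

View pics/c10.png

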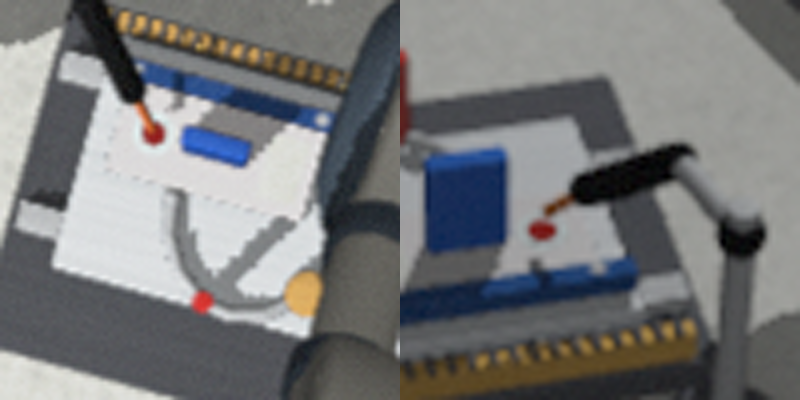

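```bash
python3 - <<'E'
from chk import *
c=pickle.load(open("pics/scene.pkl","rb"))
a=world(c,339.4,257.4,52);b=world(c,338.4,261,42);t=pickle.load(open("pics/top.pkl","rb"))
e=world(t,270+151.5/4,190+131/4,52);f=world(t,270+153/4,190+133/4,42)
for d in (a,b,e,f):print(d.round(1),((d[:2]-[552.4,-52.5])@np.array([ex,ey]).T).round(1))
E
```

```text
[577.9  14.4  52. ] [ 6.1 71.3]
[576.6  13.1  42. ] [ 5.2 69.8]
[571.2  14.1  52. ] [-0.3 69.3]
[571.2  13.7  42. ] [-0.2 68.8]
```

Emit:
send_rows(deltas=[[0,0,0,0],[0,0,0,0],[0,0,0,0],[0,0,0,0]], grip=36)

```text
clock: 18.67
ee_pos: [523.2, -127.8, 223.6]
tcp_rot: [2.585, 1.783, 0.001]
contact_force: [-0.6, -0.4, 0.5]
opening: 36.1
grasp_force: 0.0
```

Emit:
send_rows(deltas=[[0,0,-0.4,0],[0,0,-0.6,0],[0,0,-0.6,0],[0,0,-0.6,0],[0,0,-0.6,0]])

```text
clock: 19.08
ee_pos: [522.9, -127.7, 336.4]
tcp_rot: [-2.586, -1.784, -0.0]
contact_force: [0.5, -0.5, -0.4]
opening: 36.1
grasp_force: 0.0
```

Emit:
send_rows(deltas=[[-0.6,0,0,0],[-0.6,0,0,0],[-0.6,0,0,0],[0,0,0,0],[0,0,0,0]])

```text
clock: 19.5
ee_pos: [497.1, -195.9, 335.3]
tcp_rot: [2.588, 1.781, 0.0]
contact_force: [-0.0, 0.6, 0.4]
opening: 36.1
grasp_force: 0.0
```

```bash
python3 - <<'E'
from chk import *
w=run();t=run("top")
P=cloud(w);h=hsv(w);H,S=h[...,0],h[...,1]
q=P[(H<20)&(S>130)&(np.hypot(P[...,0]-577,P[...,1]-17)<18)&(P[...,2]>50)&(P[...,2]<75)]
if len(q):print("tip",len(q),q[q[:,2].argsort()][:6].round(1).tolist())
o=np.hstack([cv2.resize(w["pixels"],(400,300)),cv2.resize(t["pixels"],(400,300))]);cv2.imwrite("pics/end.png",o[:,:,::-1])
E
```

```text
sample 0
fin 0
post 0
edge 172 [573.2 -77.3  43.8] ((551.9247436523438, -111.86725616455078), (87.6803970336914, 9.767292022705078), 58.10258865356445) seat [ 15.9 -57.2]
knob 1768 [ 522.6 -129.    74.5] ((523.3872680664062, -127.81104278564453), (41.47220230102539, 13.678816795349121), 68.71827697753906) seat [ -7.1 -80.4]
tcp [ 497.3 -195.2  335.2] 69.1
sample 15 [571.5  12.3  43.6] ((571.9603271484375, 13.54995346069336), (7.874749183654785, 6.7782464027404785), 44.79052734375) seat [ 0.6 68.9]
fin 88 [562.5 -13.8  86.2] ((573.3722534179688, 0.6728477478027344), (66.14347839355469, 15.960786819458008), 56.32926559448242) seat [ 5.5 56.9]
post 18 [492.6  -8.1  81.1] ((492.1800231933594, -8.50317668914795), (6.333087921142578, 7.576302528381348), 44.889862060546875) seat [-70.   25.7]
edge 175 [588.3 -23.5  44.5] ((578.4463500976562, -27.70180892944336), (99.18897247314453, 26.323644638061523), 73.80393981933594) seat [18.2 31. ]
knob 161 [ 522.7 -128.9   74.8] ((523.3745727539062, -126.68863677978516), (41.93611526489258, 14.083266258239746), 67.45757293701172) seat [ -7.5 -79.3]
tcp [ 497.5 -194.7  335.1] 69.2
```

View pics/end.png

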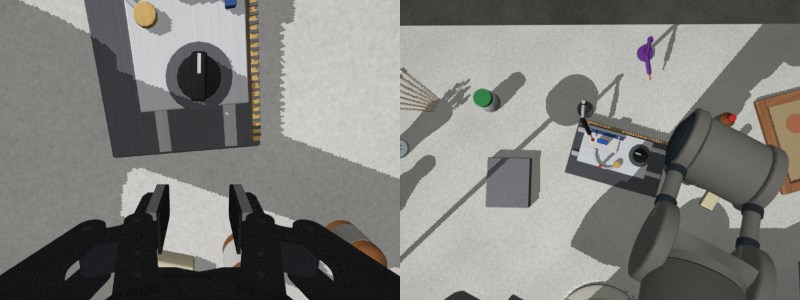

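The sample is at seat y 68.9 against a tip at about 69, and x agrees within about 1 mm. The hand is clear and the bystanders have not moved, so I'm handing it in.

```bash
python3 -c "
from bench import bot
print(bot.finish_job())"
```

```text
the job is handed in; nothing more can be done
None
```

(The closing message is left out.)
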